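# Square a boxed set into the dimensioning corner

### The arm

A 6-joint arm with a two-finger parallel gripper is mounted at the origin on the work surface. World frame = base frame: x ahead of the robot, y to its left, z up, the work surface at z = 0. Lengths are in mm, angles in rad, forces in N, time in s.
With the tool pointing down it reaches from about 375 to 900 mm from the base axis. Payload 3.1 kg.
Tool frame: the origin (TCP) lies where the fingers leave the gripper's body, on its centre line; the fingertips stand 73 mm ahead of it and the grasp point (between the pads) lies 54 mm ahead of it; z points along the fingers, y is the line along which they close (so a half turn about z gives the same grasp; the last joint's range is limited). The gripper opens to 85 mm and grips with 20 to 120 N. Pads are 22 mm wide; open, the fingers measure 114 mm over their backs; the gripper's body (76 mm by 85 mm) begins 54 mm behind the grasp point. The pads swing forward as they close: fully open they stand 13 mm farther back than shut.
Start: joints at [1.073, 0.527, 1.433, -0, 1.181, -0.178], TCP at [196.445, 593.302, 303.91] pointing down, gripper open.
Joint ranges: [-3.08, 3.08], [-0.75, 2.2], [0.22, 2.44], [-1.43, 4.57], [0, 2.65], [-2.85, 2.85]. Speed limits (rad/s): [2.79, 2.79, 3.14, 3.14, 3.14, 3.14].

### API

Orientations are given as a unit quaternion [w, x, y, z].
In Python, from station import observe, read_camera, camera_params, sign_off gives the robot as it stands.
- The arm moves only by the tool carry_out, never from a script. Its argument "moves" is one flat list of numbers, 7 for each row, row after row: the shift along the world's x, y, z in units of 40 mm (1.0 is 40 mm), then the turn, a rotation vector about the world's x, y, z in units of 6 degrees (1.0 is 6 degrees), then the closure, from 0 (fully open) to 1 (shut). A call has 1 to 10 rows; each row is the pose to reach, as a shift and turn from the pose commanded when the call began; what a row does not reach only later rows make up. A row lasts 1/12 s, in which the tool goes at most 41.7 mm and 7.16 degrees, less where a joint would pass 70% of its speed; a pose out of reach is approached as far as the arm can. A call with a gripper value outside its range is refused whole. The fingers move at their own pace and stop on an object; the grip force is fixed at half the most. Time passes only in rows, so rows that repeat a pose let the fingers close. It gives the time, the measured TCP pose, the force, the opening and the grip force at its end, in the units of the state.
- observe(): the state, without advancing time (a new reading comes with each control period).
- read_camera(name): name is "side" or "top"; returns (picture, depth): 400x640x3 uint8, red, green, blue; 400x640 float32, mm along the optical axis (not along the pixel's ray), 0 where there is no reading.
- camera_params(name): a dict with "intrinsics" (3x3 intrinsics, pixels), "k1" (the pictures are not rectified: a ray, as slopes to the right and down, at radius r is drawn at 1 + k1 r^2 times it, then the intrinsics apply), "position" and "orientation" of the camera in the world. Camera axes: x right, y down, z forward; pixel columns grow to the right and rows downward; lengths in mm; the calibration is good to about 2 mm. A picture is of the moment at which its call begins. camera_params takes no time and is no camera call.
- sign_off(): hands the job in; it is judged then, once.
The state is a dict: "time_s": time; "q": joint angles; "joint_vel": joint speeds; "effort": joint torques, N m; "position": TCP position; "eef_rot": TCP orientation; "contact_force": force on the tool from outside, world axes, zero at the start; "wrist_torque": the same for the moment, N m; "opening": opening from 0.0 (shut) to 1.0 (fully open); "grip_force": force on a finger pad.
Only numpy, scipy, OpenCV 4.12 (cv2) and the standard library are available. Lean on these libraries where they do the work, as an engineer would, in place of code of your own. Each camera call takes 0.05 s, during which the arm holds its last target. There are 200 camera calls.

### The job

Fetch the cardboard carton and slide it in under the low measuring frame: first press it home against the long back fence while it is still clear of the side fence, then press it along into the side fence, each press firm enough for the fence's touch strip to register it and held for a moment. Leave the carton standing upright and released, flush and square against both fences in the corner. There is glass inside, so press gently, and do not knock the measuring frame or disturb the jar, the ramekin or the flask.

Things in the scene. Friction and masses are not known exactly. Their poses are not given: they have to be found in the camera images.
- station: Dimensioning station fixed on the bench. Origin on the bench (z 0) at the inner corner where the fences' inner faces meet; x level, out through the back fence (away from the robot within 12 degrees); y out through the side fence (robot's left); z up. Black yellow-edged floor marking (flat). Carton seated: centre at station x -30, y -75 mm, its 150 mm length along the back fence (y).
- back_fence: Long orange rigid fence along station y, 45 mm high, 18 thick, inner face at station x = 0, from y = +18 to -260 mm, green touch strip on it. It registers 3 N or more of push by the carton that stands for 0.2 s (a mere touch that dies away does not); over 40 N damages the goods. The carton's drag on the bench, 1.5 to 5 N, comes on top at the hand. Origin and axes as station.
- side_fence: Short orange rigid fence along station x, 45 mm high, 18 thick, inner face at station y = 0, from x = 0 to -120 mm, green touch strip as on the back fence (3 N or more standing for 0.2 s, at most 40 N). Origin and axes as station.
- gantry: Measuring frame on the station (same origin, axes): level 20 mm bars, underside 175, top 195 mm up. Orange bars over the open sides, centred at x = -80 and y = -170 mm (outer edges 30 mm beyond the seated carton); blue bars at x, y = +28; cross bar and sensor (to 212 mm up) at y = -75. Posts at (28,28), (28,-170), (-80,28). Upright hands do not fit near the carton: lean back 40 degrees.
- carton_center (a point): Centre of the loose cardboard carton with yellow side labels: 60 mm (its x) by 150 mm (its y) by 70 mm high, centre 35 mm above its underside; z up. Mass 0.3 to 0.45 kg. Starts on the bench to the right of the station, its length within about 35 degrees of the robot's y axis. Can be gripped across the 60 mm.
- jar_center (a point): Glass jar with red cap, bystander: diameter 70, height about 110 mm; point half-way up.
- ramekin_center (a point): White ramekin, bystander: diameter 84, height 45 mm; point half-way up.
- flask_center (a point): Red flask with black cap, bystander: diameter 72, height about 190 mm; point half-way up.
Mind the look-alikes: they are no part of the job. Leave any orange or purple look-alike of the part that bears carton_center alone.

How it is judged:
By the outcome, as a careful person would: the job done as asked, in the order asked, and still so for the second after the job is handed in, with the robot touching nothing.
It also fails if it takes over 72 s, if anything falls off the work surface, if the arm or the gripper's body presses on something with over 40 N, if the wrist force passes 120 N, or if a joint passes its speed limit or range.

## Working session

There is one attempt and no reset: what is moved stays moved. The work goes in short steps, Python scripts to look and compute and a tool call to move; the robot and the scene stay as the last step left them, time stands still between calls to the robot, and variables do not carry over. Pictures are saved under pics/ and viewed, at most 12 in all, crops included, and the job is handed in when it is done.

Besides the shell and the picture viewer there is one more tool, called after "Call:" as name(argument=value, ...), one argument or row to a line, values as JSON. carry_out: Moves the arm, as the interface text tells. Its arguments: {"type":"object","properties":{"moves":{"type":"array"}},"required":["moves"]}

```bash
mkdir -p pics; cat > h.py <<'E'
import numpy as np, cv2
from station import *
from scipy.spatial.transform import Rotation as R
def cam(n):
    p=camera_params(n); o=p['orientation']
    return np.array(p['intrinsics']),p['k1'],np.array(p['position']),R.from_quat([o[1],o[2],o[3],o[0]])
def ray(n,u,v):
    K,k1,P,Rt=cam(n)
    d=np.array([(u-K[0,2])/K[0,0],(v-K[1,2])/K[1,1]]);s=d.copy()
    for _ in range(20): s=d/(1+k1*(s@s))
    return P,Rt.apply([s[0],s[1],1.])
def onz(n,u,v,z):
    P,d=ray(n,u,v); return P+d*(z-P[2])/d[2]
def proj(n,X):
    K,k1,P,Rt=cam(n); c=Rt.inv().apply(np.array(X)-P); s=c[...,:2]/c[...,2:]
    s=s*(1+k1*(s**2).sum(-1,keepdims=True)); return s@K[:2,:2].T+K[:2,2]
E
python3 - <<'E'
from h import *
for n in('top','side'):
    a,d=read_camera(n); cv2.imwrite(f'pics/{n}0.png',cv2.resize(a[:,:,::-1],(800,500))); np.savez(f'{n}0.npz',a=a,d=d)
    print(n,cam(n)[2],cam(n)[3].as_matrix().round(3).tolist(),cam(n)[0].tolist(),cam(n)[1])
print(observe())
E
```

```text
top [ 329.44350382   12.04711091 1186.31364992] [[0.008, -0.991, 0.136], [-1.0, -0.008, 0.007], [-0.006, -0.136, -0.991]] [[373.30184178560467, 0.0, 314.2493156444271], [0.0, 373.30184178560467, 196.69777303683804], [0.0, 0.0, 1.0]] -0.05026815163880481
side [ 438.05450327 -766.65887752  777.11303585] [[0.997, -0.056, 0.052], [-0.076, -0.655, 0.752], [-0.008, -0.753, -0.658]] [[404.3964621224201, 0.0, 318.6644392020403], [0.0, 404.3964621224201, 197.34127582537656], [0.0, 0.0, 1.0]] -0.0963599148283857
{'time_s': 0.1, 'q': array([ 1.07251739e+00,  5.28353008e-01,  1.43375305e+00, -3.34169162e-06,
        1.18141771e+00, -1.78524941e-01]), 'joint_vel': array([-8.14148751e-04, -2.08390220e-03, -4.83961918e-03,  3.06435724e-04,
        1.02829434e-04,  9.44175359e-05]), 'effort': array([ 1.21480332e-05, -4.43303490e+01, -1.78586465e+01, -2.17221700e-04,
        3.87766137e-03, -1.96714205e-05]), 'position': array([196.2039918 , 592.88047146, 303.05047148]), 'eef_rot': array([-3.19087563e-04,  1.59196072e-01,  9.87246513e-01, -9.11308031e-04]), 'contact_force': array([-0.1318905 , -0.3454359 , -0.30067034]), 'wrist_torque': array([-0.00357365,  0.02376237, -0.01316839]), 'grip_force': 0.0, 'opening': 1.0020858949618772}
```

View pics/top0.png

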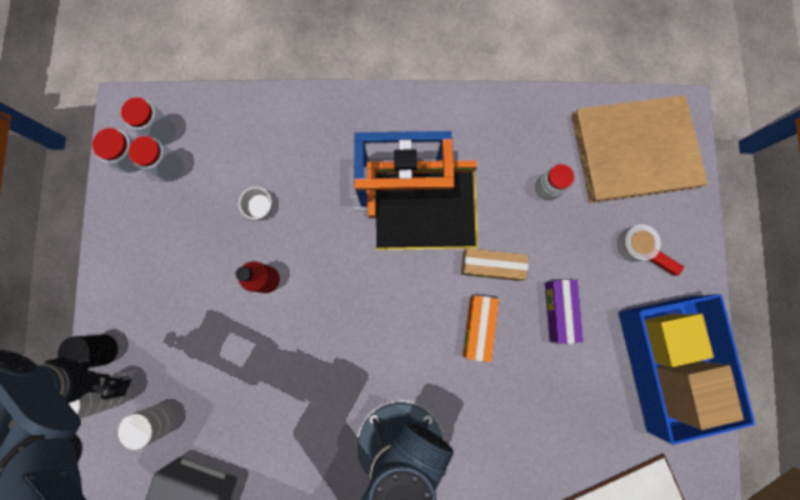

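View pics/side0.png

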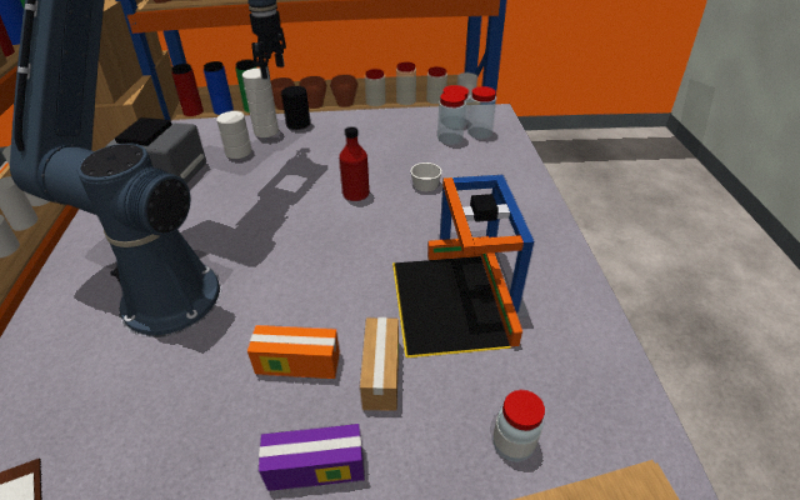

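The three candidates in the top view are tan (496,264), orange (481,328) and purple (564,311). The tan one is the cardboard carton, and I'll confirm it in a crop.

```bash
python3 - <<'E'
from h import *
z=np.load('top0.npz');a=z['a']
c=a[95:235,270:440,::-1]; cv2.imwrite('pics/c1.png',cv2.resize(c,None,fx=4.2,fy=4.2,interpolation=cv2.INTER_CUBIC))
z=np.load('side0.npz');a=z['a']
c=a[130:340,280:450,::-1]; cv2.imwrite('pics/c2.png',cv2.resize(c,None,fx=2.8,fy=2.8,interpolation=cv2.INTER_CUBIC))
# depth clouds
for n in('top','side'):
    z=np.load(n+'0.npz');d=z['d'];K,k1,P,Rt=cam(n)
    v,u=np.mgrid[0:400,0:640]
    q=cv2.undistortPoints(np.stack([u,v],-1).reshape(-1,1,2).astype(float),K,np.array([k1,0,0,0.])).reshape(400,640,2)
    X=Rt.apply((np.dstack([q,np.ones((400,640))])*d[...,None]).reshape(-1,3))+P
    np.save(n+'X.npy',X.reshape(400,640,3))
    m=(X[:,0]>340)&(X[:,0]<480)&(X[:,1]<-80)&(X[:,1]>-330)&(X[:,2]>60)&(X[:,2]<80)
    p=X[m][:,:2].astype(np.float32); print(n,m.sum(),cv2.minAreaRect(p),X[m][:,2].mean())
E
```

```text
top 1143 ((409.900390625, -227.61251831054688), (148.5511016845703, 135.15896606445312), 89.74347686767578) 70.56493226667489
side 1891 ((404.5955505371094, -226.46990966796875), (152.17642211914062, 134.9034423828125), 85.50064086914062) 70.86508166357875
```

View pics/c1.png

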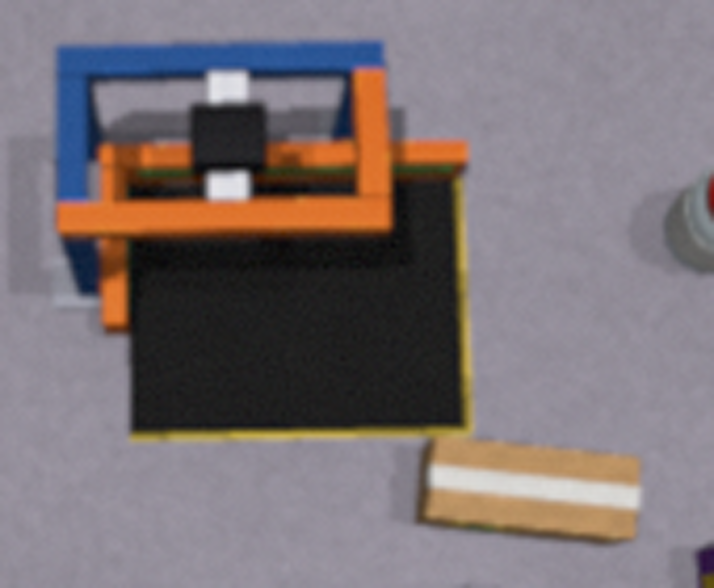

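View pics/c2.png

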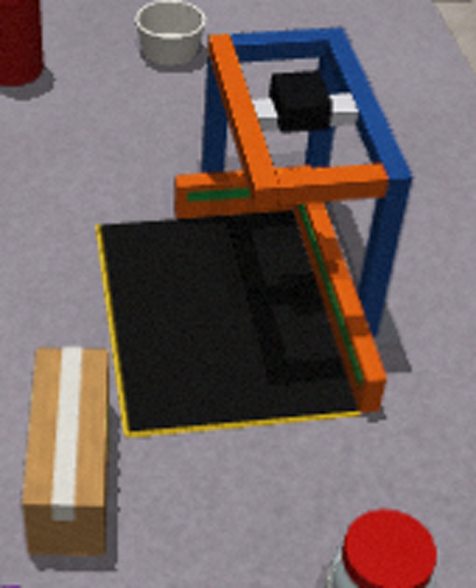

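The tan carton is the only cardboard one and carries the white tape, so it is the right one. Next I fit the station pose and carton pose from the corner pixels.

```bash
cat > fit.py <<'E'
from h import *
from scipy.optimize import least_squares
T=lambda x,y:((x+.5)/4.2-.5+270,(y+.5)/4.2-.5+95)
S=lambda x,y:((x+.5)/2.8-.5+280,(y+.5)/2.8-.5+130)
tp=[(T(57,46),(38,38,195)),(T(383,43),(38,-180,195)),(T(391,231),(-90,-180,175)),(T(468,141),(18,-260,45)),(T(128,328),(-120,0,0))]
sp=[(S(176,176),(-120,18,45)),(S(178,217),(-120,0,0)),(S(383,374),(18,-260,45)),(S(358,412),(0,-260,0)),(S(410,178),(38,-180,195)),(S(343,28),(38,38,195)),(S(209,36),(-90,38,195))]
def f(p,tp=tp,sp=sp):
    A=R.from_euler('z',p[2]); r=[]
    for n,L in(('top',tp),('side',sp)):
        if L: r.append(proj(n,A.apply([l[1] for l in L])+[p[0],p[1],0])-[l[0] for l in L])
    return np.vstack(r).ravel()
s=least_squares(f,[640,50,0],loss='soft_l1',x_scale=[1,1,.01]);print('station',s.x,np.degrees(s.x[2]));print(f(s.x).reshape(-1,2).round(1).tolist())
ct=[(T(430,437),(30,75,70)),(T(641,457),(30,-75,70)),(T(633,541),(-30,-75,70)),(T(424,521),(-30,75,70))]
cs=[(S(36,348),(-30,75,70)),(S(107,348),(30,75,70)),(S(106,509),(30,-75,70)),(S(24,505),(-30,-75,70)),(S(28,551),(-30,-75,0)),(S(104,555),(30,-75,0))]
g=lambda p:f(p,ct,cs)
for a,b in((ct,cs),(ct,[]),([],cs)):
    s2=least_squares(lambda p:f(p,a,b),[400,-230,0],loss='soft_l1',x_scale=[1,1,.01]);print('carton',s2.x,np.degrees(s2.x[2]))
print(g(s2.x).reshape(-1,2).round(1).tolist())
a=s.x[2];c,sn=np.cos(a),np.sin(a);print('seat',s.x[0]-30*c+75*sn,s.x[1]-30*sn-75*c)
for nm,n,u,v,z in(('jar','top',561/1.25,178/1.25,110),('ram','top',257/1.25,203/1.25,45),('flask','top',245/1.25,276/1.25,190),('orange','top',482/1.25,328/1.25,70),('purple','top',566/1.25,311/1.25,70)): print(nm,onz(n,u,v,z))
E
python3 fit.py
```

```text
station [6.84347086e+02 7.11243350e+01 1.73955565e-02] 0.9966919700348996
[[-0.6, -0.1], [0.1, -0.2], [-1.4, 1.5], [-0.3, 0.2], [-0.6, 1.9], [-0.2, -0.5], [-0.5, 1.0], [1.2, 2.0], [-0.1, 1.1], [0.9, 0.0], [0.4, -0.1], [0.2, -0.3]]
carton [ 4.41711395e+02 -2.27127063e+02 -9.03910159e-02] -5.179023718107408
carton [ 4.41363772e+02 -2.26717694e+02 -9.03859847e-02] -5.178735451583039
carton [ 4.41873932e+02 -2.27397600e+02 -9.11431970e-02] -5.222120518283711
[[0.5, -0.1], [-0.3, -0.0], [0.3, -0.2], [0.3, -0.3], [-0.3, -0.2], [0.5, -0.0], [-0.3, -1.4], [-0.5, -0.3], [0.0, 1.5], [0.8, 0.4]]
seat 655.6562258621711 -4.386157949391986
jar [ 644.17846532 -380.43796443  110.        ]
ram [592.71656885 363.27825897  45.        ]
flask [398.58543374 336.92916587 190.        ]
orange [ 288.66620379 -192.09982076   70.        ]
purple [ 329.44558215 -393.68003906   70.        ]
```

Call:
carry_out(
  moves=[1.5,-2,1.15,0,0,-3,0,3,-4.3,1.15,0,0,-6,0,6.34,-8.58,1.15,0,0,-12.8,0,6.34,-8.58,1.15,0,0,-12.8,0,6.34,-8.58,1.15,0,0,-12.8,0,6.34,-8.58,1.15,0,0,-12.8,0,6.34,-8.58,1.15,0,0,-12.8,0,6.34,-8.58,1.15,0,0,-12.8,0,6.34,-8.58,1.15,0,0,-12.8,0,6.34,-8.58,1.15,0,0,-12.8,0],
)

```text
time_s: 0.93
position: [441.6, 260.3, 348.9]
eef_rot: [-0.0, 0.709, 0.705, -0.0]
contact_force: [1.1, 0.9, -0.5]
opening: 1.002
grip_force: 0.0
```

Call:
carry_out(
  moves=[0,-12,-2,0,0,-0.8,0,0,-12,-2,0,0,-0.8,0,0,-12,-2,0,0,-0.8,0,0,-12,-2,0,0,-0.8,0,0,-12,-2,0,0,-0.8,0,0,-12,-2,0,0,-0.8,0,0,-12,-2,0,0,-0.8,0,0,-12,-2,0,0,-0.8,0,0,-12,-2,0,0,-0.8,0,0,-12,-2,0,0,-0.8,0],
)

```text
time_s: 1.77
position: [440.4, -150.7, 280.0]
eef_rot: [-0.0, 0.736, 0.677, 0.0]
contact_force: [1.4, 0.4, -0.0]
opening: 1.003
grip_force: 0.0
```

Call:
carry_out(
  moves=[0,0,0,0,0,0,0,0,0,0,0,0,0,0],
)

```text
time_s: 1.93
position: [440.7, -150.9, 279.8]
eef_rot: [-0.001, 0.737, 0.675, -0.0]
contact_force: [-0.2, 0.9, 0.4]
opening: 1.003
grip_force: 0.0
```

Call:
carry_out(
  moves=[0.03,-1.9,-1,0,0,0,0,0.03,-1.9,-1,0,0,0,0,0.03,-1.9,-1,0,0,0,0,0.03,-1.9,-2,0,0,0,0,0.03,-1.9,-3,0,0,0,0,0.03,-1.9,-4,0,0,0,0,0.03,-1.9,-4.6,0,0,0,0,0.03,-1.9,-4.6,0,0,0,0,0.03,-1.9,-4.6,0,0,0,0],
)

```text
time_s: 2.68
position: [441.9, -222.8, 95.8]
eef_rot: [-0.002, 0.735, 0.678, -0.0]
contact_force: [-0.3, -0.0, -0.2]
opening: 1.0
grip_force: 0.0
```

Call:
carry_out(
  moves=[0,0,0,0,0,0,1,0,0,0,0,0,0,1,0,0,0,0,0,0,1,0,0,0,0,0,0,1,0,0,0,0,0,0,1,0,0,0,0,0,0,1],
)

```text
time_s: 3.18
position: [443.2, -225.0, 98.7]
eef_rot: [0.002, 0.736, 0.677, 0.0]
contact_force: [1.7, 2.3, 7.1]
opening: 0.701
grip_force: 65.6
```

Call:
carry_out(
  moves=[0,0,0.5,0,0,0,1,0,0,0.8,0,0,0,1,0.3,0.7,0.8,0,0,0.5,1,0.6,1.5,0.8,0,0,1,1,0.9,2.3,0.8,0,0,1,1,1.2,3.1,0.8,0,0,1,1,1.35,3.9,0.8,0,0,1,1,1.35,4.5,0.8,0,0,1,1,1.35,4.6,0.8,0,0,1.03,1,1.35,4.6,0.8,0,0,1.03,1],
)

```text
time_s: 4.02
position: [495.8, -38.9, 129.2]
eef_rot: [0.0, 0.697, 0.717, -0.0]
contact_force: [0.2, -0.3, -3.9]
opening: 0.695
grip_force: 66.6
```

Call:
carry_out(
  moves=[0,0,-0.4,0,0,0,1,0,0,-0.6,0,0,0,1,0,0,-0.7,0,0,0,1,0,0,-0.75,0,0,0,1,0,0,-0.75,0,0,0,1],
)

```text
time_s: 4.43
position: [496.0, -41.7, 98.9]
eef_rot: [-0.0, 0.699, 0.715, -0.0]
contact_force: [-0.3, -0.3, -2.7]
opening: 0.699
grip_force: 66.7
```

Call:
carry_out(
  moves=[0,0,-0.04,0,0,0,1,0,0,-0.04,0,0,0,1,0,0,-0.04,0,0,0,0.4,0,0,-0.04,0,0,0,0.2,0,0,-0.04,0,0,0,0,0,0,-0.04,0,0,0,0,0,0,-0.04,0,0,0,0],
)

```text
time_s: 5.02
position: [496.5, -41.1, 96.9]
eef_rot: [0.0, 0.698, 0.716, 0.0]
contact_force: [0.5, 0.8, -0.3]
opening: 0.998
grip_force: 0.0
```

Call:
carry_out(
  moves=[0,0,0.5,0,0,0,0,0,0,1.3,0,0,0,0,0,0,2.2,0,0,0,0,0,0,3,0,0,0,0,0,0,3,0,0,0,0],
)

```text
time_s: 5.43
position: [499.2, -41.5, 222.0]
eef_rot: [0.005, 0.698, 0.716, 0.003]
contact_force: [0.9, -1.2, 0.2]
opening: 1.001
grip_force: 0.0
```

Call:
carry_out(
  moves=[-0.5,0,0,0,0,1.1,0,-1,0,0,0,0,2.2,0,-1.5,0,0,0,0,3.3,0,-2,0,0,0,0,4.4,0,-2,0,0,0,0,5.5,0,-2,0,0,0,0,6.6,0,-2,0,0,0,0,7.7,0,-2,0,0,0,0,8.8,0,-2,0,0,0,0,9.9,0,-2,0,0,0,0,11,0],
)

```text
time_s: 6.27
position: [416.0, -40.7, 216.3]
eef_rot: [-0.0, 0.193, 0.981, 0.0]
contact_force: [0.8, -0.0, 0.2]
opening: 1.001
grip_force: 0.0
```

Call:
carry_out(
  moves=[0,0,0,0,0,1.1,0,0,0,0,0,0,2.2,0,0,0,0,0,0,3.3,0,0,0,0,0,0,4,0,0,0,0,0,0,4,0],
)

```text
time_s: 6.68
position: [416.0, -40.7, 216.3]
eef_rot: [-0.0, -0.013, 1.0, 0.0]
contact_force: [0.5, -0.5, -0.5]
opening: 0.999
grip_force: 0.0
```

Call:
carry_out(
  moves=[0,0,0,0,-1.1,0,0,0,0,0,0,-2.2,0,0,0,0,0,0,-3.3,0,0,0,0,0,0,-4.4,0,0,0,0,0,0,-5.5,0,0,0,0,0,0,-6.7,0,0,0,0,0,0,-6.7,0,0,0,0,0,0,-6.7,0,0,0,0,0,0,-6.7,0],
)

```text
validation failed for argument at $.mo...
```

```bash
python3 - <<'E'
from h import *
s=observe();o=s['eef_rot'];print(s['q'].round(3),s['position']);print(R.from_quat([o[1],o[2],o[3],o[0]]).as_matrix().round(3))
a,d=read_camera('top'); cv2.imwrite('pics/top1.png',cv2.resize(a[95:255,240:440,::-1],None,fx=3.6,fy=3.6,interpolation=cv2.INTER_CUBIC))
E
```

```text
[-0.366  0.413  2.023 -0.     0.706 -1.963] [416.02039938 -40.71496005 216.32202283]
[[-1.    -0.026 -0.001]
 [-0.026  1.     0.   ]
 [ 0.001  0.    -1.   ]]
```

View pics/top1.png

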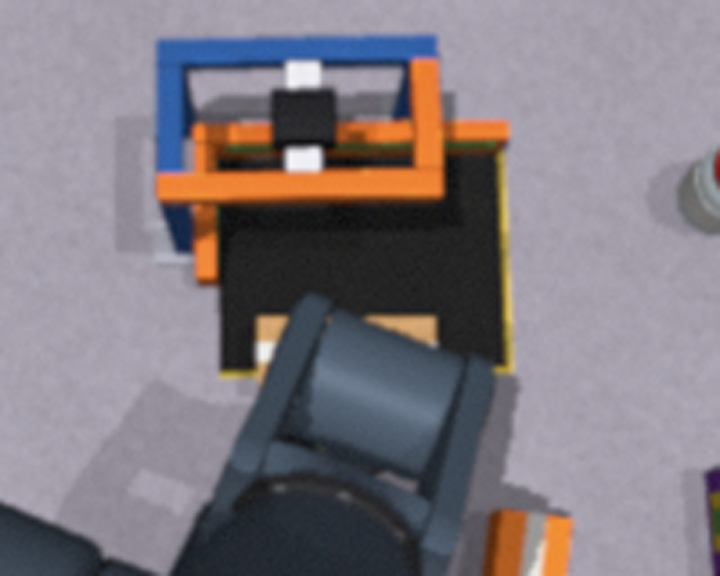

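The carton stands square at the station front, spanning columns 257–437 at row 315, clear of the frame. Next I lean the tool.

Call:
carry_out(
  moves=[0,0,0,0,-1.1,0,0,0,0,0,0,-2.2,0,0,0,0,0,0,-3.3,0,0,0,0,0,0,-4.4,0,0,0,0,0,0,-5.5,0,0,0,0,0,0,-6.7,0,0,0,0,0,0,-6.7,0,0,0,0,0,0,-6.7,0,0],
)

```text
time_s: 7.4
position: [446.8, -17.1, 284.8]
eef_rot: [0.291, 0.001, 0.957, -0.017]
contact_force: [0.7, -0.5, -0.1]
opening: 1.0
grip_force: 0.0
```

```bash
python3 - <<'E'
from h import *
s=observe();o=s['eef_rot'];print(s['q'].round(3),s['position']);print(R.from_quat([o[1],o[2],o[3],o[0]]).as_matrix().round(3))
E
```

```text
[-0.382  0.241  2.208  0.964  0.217 -2.852] [446.82119814 -17.13537173 284.77633683]
[[-0.831  0.012  0.557]
 [-0.007  0.999 -0.033]
 [-0.557 -0.031 -0.83 ]]
```

Call:
carry_out(
  moves=[0,0,0,6.5,-0.4,-9.7,0,0,0,0,6.5,-0.4,-9.7,0,0,0,0,6.5,-0.4,-9.7,0,0,0,0,6.5,-0.4,-9.7,0,0,0,0,6.5,-0.4,-9.7,0,0,0,0,6.5,-0.4,-9.7,0,0,0,0,6.5,-0.4,-9.7,0,0,0,0,6.5,-0.4,-9.7,0,0,0,0,6.5,-0.4,-9.7,0,0,0,0,6.5,-0.4,-9.7,0],
)

```text
time_s: 8.23
position: [446.9, -17.3, 284.3]
eef_rot: [0.248, 0.552, 0.781, 0.154]
contact_force: [-0.3, -0.1, 0.7]
opening: 1.003
grip_force: 0.0
```

Call:
carry_out(
  moves=[0,0,0,6.5,-0.4,-9.7,0,0,0,0,6.5,-0.4,-9.7,0,0,0,0,6.5,-0.4,-9.7,0,0,0,0,6.5,-0.4,-9.7,0,0,0,0,6.5,-0.4,-9.7,0,0,0,0,6.5,-0.4,-9.7,0,0,0,0,6.5,-0.4,-9.7,0,0,0,0,6.5,-0.4,-9.7,0,0,0,0,6.5,-0.4,-9.7,0,0,0,0,6.5,-0.4,-9.7,0],
)

```text
time_s: 9.07
position: [446.9, -17.3, 284.3]
eef_rot: [0.116, 0.901, 0.322, 0.268]
contact_force: [-0.4, 0.3, 0.4]
opening: 0.999
grip_force: 0.0
```

```bash
cat > st.py <<'E'
from h import *
import sys
s=observe();o=s['eef_rot'];M=R.from_quat([o[1],o[2],o[3],o[0]])
print(s['q'].round(3),s['position'].round(1),s['contact_force'].round(1));print(M.as_matrix().round(3))
def want(z,y):
    z=np.array(z,float);z/=np.linalg.norm(z);y=np.array(y,float);y-=z*(y@z);y/=np.linalg.norm(y)
    W=R.from_matrix(np.array([np.cross(y,z),y,z]).T);print('turn units',(np.degrees((W*M.inv()).as_rotvec())/6).round(2))
a=float(s_yaw) if (s_yaw:=0.0174) else 0
c,sn=np.cos(a),np.sin(a);C,S=np.cos(np.radians(40)),np.sin(np.radians(40))
if 'x' in sys.argv: want([S*c,S*sn,-C],[sn,-c,0])
if 'X' in sys.argv: want([S*c,S*sn,-C],[-sn,c,0])
if 'y' in sys.argv: want([-S*sn,S*c,-C],[c,sn,0])
if 'Y' in sys.argv: want([-S*sn,S*c,-C],[-c,-sn,0])
E
python3 st.py x
```

```text
[-0.381  0.243  2.209  0.973  0.212 -0.409] [446.9 -17.3 284.3] [-0.4  0.3  0.4]
[[ 0.649  0.518  0.557]
 [ 0.642 -0.766 -0.036]
 [ 0.408  0.381 -0.83 ]]
turn units [ 4.27 -1.06 -4.97]
```

Call:
carry_out(
  moves=[-1.1,-0.6,-1.2,4.27,-1.06,-4.97,0,-1.1,-0.6,-1.2,4.27,-1.06,-4.97,0,-1.1,-0.6,-1.2,4.27,-1.06,-4.97,0,-1.1,-0.6,-1.2,4.27,-1.06,-4.97,0,-1.1,-0.6,-1.2,4.27,-1.06,-4.97,0,-1.1,-0.6,-1.2,4.27,-1.06,-4.97,0,-1.1,-0.6,-1.2,4.27,-1.06,-4.97,0,-1.1,-0.6,-1.2,4.27,-1.06,-4.97,0,-1.1,-0.6,-1.2,4.27,-1.06,-4.97,0,-1.1,-0.6,-1.2,4.27,-1.06,-4.97,0],
)

```text
time_s: 9.9
position: [402.6, -41.4, 235.9]
eef_rot: [-0.002, 0.94, 0.01, 0.341]
contact_force: [-0.6, -0.4, -0.7]
opening: 1.001
grip_force: 0.0
```

```bash
python3 st.py x
```

```text
[-0.604  0.4    2.437  2.194  0.477 -1.187] [402.6 -41.4 235.9] [-0.6 -0.4 -0.7]
[[ 0.767  0.021  0.642]
 [ 0.018 -1.     0.011]
 [ 0.642  0.004 -0.767]]
turn units [ 0.03 -0.01 -0.03]
```

Call:
carry_out(
  moves=[-0.1,0,-0.6,0,0,0,0,-0.1,0,-1.2,0,0,0,0,-0.15,0,-1.8,0,0,0,0,-0.15,0,-1.8,0,0,0,0],
)

```text
time_s: 10.23
position: [421.9, -46.2, 166.2]
eef_rot: [-0.005, 0.944, 0.012, 0.331]
contact_force: [-0.0, 0.2, 0.7]
opening: 1.001
grip_force: 0.0
```

```bash
python3 st.py x
```

```text
[-0.573  0.664  2.438  2.513  0.642 -1.532] [421.9 -46.2 166.2] [-0.   0.2  0.7]
[[ 0.781  0.025  0.624]
 [ 0.019 -1.     0.017]
 [ 0.625 -0.001 -0.781]]
turn units [-0.01 -0.23 -0.07]
```

Call:
carry_out(
  moves=[0,0.13,0.2,0,1,0,0,0,0.13,0.2,0,2.1,0,0,0,0.13,0.2,0,3.2,0,0,0,0.13,0.2,0,4.3,0,0,0,0.13,0.2,0,5.4,0,0,0,0.13,0.2,0,6.4,0,0,0,0.13,0.2,0,6.4,0,0,0,0.13,0.2,0,6.4,0,0],
)

```text
time_s: 10.9
position: [421.5, -27.6, 179.1]
eef_rot: [-0.054, 0.981, 0.022, 0.184]
contact_force: [-0.1, -0.8, -0.2]
opening: 0.999
grip_force: 0.0
```

```bash
python3 st.py x
```

```text
[-0.482  0.494  2.246  1.152  0.297 -0.053] [421.5 -27.6 179.1] [-0.1 -0.8 -0.2]
[[ 0.931  0.063  0.358]
 [ 0.023 -0.993  0.114]
 [ 0.363 -0.098 -0.927]]
turn units [-0.8  -3.13 -0.59]
```

Call:
carry_out(
  moves=[0,-0.3,0,-1.1,3.5,0,0,0,-0.3,0,-1.1,3.5,0,0,0,-0.3,0,-1.1,3.5,0,0,0,-0.3,0,-1.1,3.5,0,0,0,-0.3,0,-1.1,3.5,0,0,0,-0.3,0,-1.1,3.5,0,0],
)

```text
time_s: 11.4
position: [421.4, -37.7, 178.7]
eef_rot: [-0.018, 0.999, 0.024, 0.029]
contact_force: [0.1, 1.2, -0.1]
opening: 1.001
grip_force: 0.0
```

```bash
python3 st.py x
```

```text
[-0.385  0.491  2.072  0.107  0.542  1.047] [421.4 -37.7 178.7] [ 0.1  1.2 -0.1]
[[ 0.997  0.049  0.057]
 [ 0.047 -0.998  0.037]
 [ 0.058 -0.034 -0.998]]
turn units [-0.11 -6.11 -0.39]
```

Call:
carry_out(
  moves=[0,-0.1,-0.7,-0.35,0.5,-0.3,0,0,-0.1,-1.4,-0.35,0.5,-0.3,0,0,-0.1,-2.1,-0.35,0.5,-0.3,0,0,-0.1,-2.1,-0.35,0.5,-0.3,0,0.4,-0.1,-2.1,-0.35,0.5,-0.3,0,0.6,-0.1,-2.1,-0.35,0.5,-0.3,0,0.7,-0.1,-2.1,-0.35,0.5,-0.3,0],
)

```text
time_s: 11.98
position: [452.2, -41.3, 94.9]
eef_rot: [-0.001, 1.0, 0.009, 0.005]
contact_force: [0.8, -0.4, 0.4]
opening: 0.999
grip_force: 0.0
```

```bash
python3 st.py x
```

```text
[-0.341  0.703  2.013  0.016  0.416  1.197] [452.2 -41.3  94.9] [ 0.8 -0.4  0.4]
[[ 1.     0.019  0.011]
 [ 0.019 -1.     0.003]
 [ 0.011 -0.003 -1.   ]]
turn units [ 0.09 -6.56 -0.02]
```

Call:
carry_out(
  moves=[0.15,0,0,0,0,0,0,0.35,0.01,0,0,0,0,0,0.6,0.01,0,0,0,0,0,0.85,0.015,0,0,0,0,0,1.1,0.02,0,0,0,0,0,1.35,0.02,0,0,0,0,0,1.55,0.03,0,0,0,0,0,1.7,0.03,0,0,0,0,0,1.8,0.03,0,0,0,0,0],
)

```text
time_s: 12.73
position: [522.1, -39.2, 93.2]
eef_rot: [-0.003, 1.0, 0.009, 0.002]
contact_force: [-2.4, -1.2, 2.4]
opening: 1.001
grip_force: 1.4
```

Call:
carry_out(
  moves=[-0.3,0,0,0,0,0,0,-1,0,0,0,0,0,0,-1,0,0,0,-1,0,0,-1,0,0,0,-2,0,0,-1,0,0,0,-3,0,0,-1,0,0,0,-4,0,0,-1,0,0,0,-5,0,0,-1,0,0,0,-6,0,0,-1,0,0,0,-6.6,0,0,-1,0,0,0,-6.6,0,0],
)

```text
time_s: 13.57
position: [484.4, -24.5, 92.4]
eef_rot: [-0.049, 0.986, 0.018, 0.16]
contact_force: [0.6, 0.1, 0.2]
opening: 1.002
grip_force: 0.0
```

```bash
python3 st.py x; python3 - <<'E'
from h import *
a,d=read_camera('side'); cv2.imwrite('pics/s2.png',cv2.resize(a[130:330,200:450,::-1],None,fx=3,fy=3,interpolation=cv2.INTER_CUBIC))
E
```

```text
[-0.384  0.731  2.105  1.371  0.219 -0.189] [484.4 -24.5  92.4] [0.6 0.1 0.2]
[[ 0.948  0.052  0.314]
 [ 0.021 -0.994  0.103]
 [ 0.317 -0.091 -0.944]]
turn units [-0.74 -3.59 -0.49]
```

View pics/s2.png

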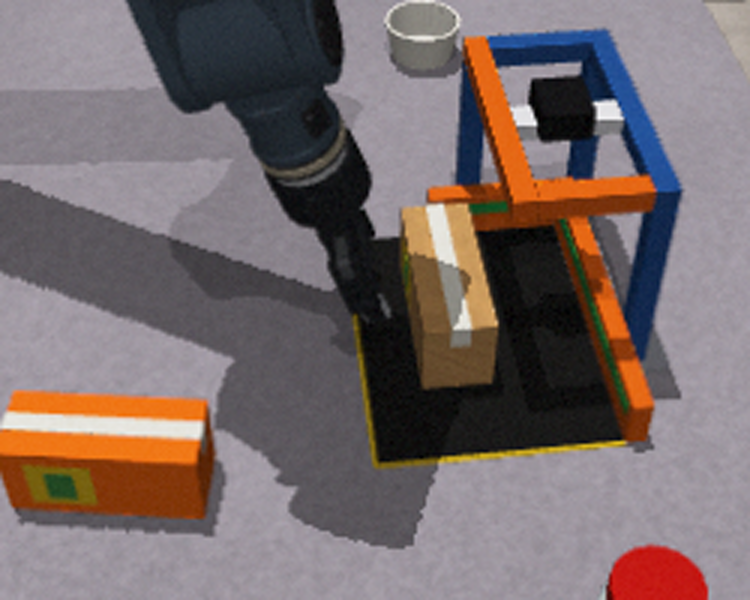

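The carton (crop 400–497, 203–388) is upright and square, and clear of the side fence. I'll finish the lean to 40°.

Call:
carry_out(
  moves=[-0.2,-0.35,0,-0.74,-3.59,-0.49,0,-0.2,-0.35,0,-0.74,-3.59,-0.49,0,-0.2,-0.35,0,-0.74,-3.59,-0.49,0,-0.2,-0.35,0,-0.74,-3.59,-0.49,0,-0.2,-0.35,0,-0.74,-3.59,-0.49,0,-0.2,-0.35,-0.2,-0.74,-3.59,-0.49,0,-0.2,-0.35,-0.3,-0.74,-3.59,-0.49,0,-0.2,-0.35,-0.3,-0.74,-3.59,-0.49,0],
)

```text
time_s: 14.28
position: [477.0, -39.4, 80.6]
eef_rot: [-0.002, 0.939, 0.008, 0.343]
contact_force: [1.0, 1.7, -0.7]
opening: 1.001
grip_force: 0.0
```

```bash
python3 st.py x; python3 - <<'E'
from h import *
a,d=read_camera('top'); np.savez('t2.npz',a=a,d=d)
a,d=read_camera('side'); np.savez('s2.npz',a=a,d=d)
E
```

```text
[-0.462  0.919  2.319  2.712  0.788 -1.637] [477.  -39.4  80.6] [ 1.   1.7 -0.7]
[[ 0.764  0.017  0.645]
 [ 0.014 -1.     0.009]
 [ 0.645  0.003 -0.764]]
turn units [0.02 0.03 0.01]
```

Call:
carry_out(
  moves=[0.1,0,0,0,0,0,0,0.25,0,0,0,0,0,0,0.45,0.01,0,0,0,0,0,0.7,0.01,0,0,0,0,0,0.95,0.015,0,0,0,0,0,1.2,0.02,0,0,0,0,0,1.4,0.02,0,0,0,0,0,1.6,0.03,0,0,0,0,0,1.75,0.03,0,0,0,0,0,1.85,0.03,0,0,0,0,0],
)

```text
time_s: 15.22
position: [550.5, -36.7, 80.8]
eef_rot: [-0.004, 0.94, 0.009, 0.341]
contact_force: [-3.1, -0.2, 2.0]
opening: 1.004
grip_force: 1.4
```

Call:
carry_out(
  moves=[0.05,0,0,0,0,0,0,0.1,0,0,0,0,0,0,0.1,0,0,0,0,0,0],
)

```text
time_s: 15.47
position: [553.6, -36.7, 80.2]
eef_rot: [-0.004, 0.94, 0.009, 0.341]
contact_force: [-0.5, -0.6, 0.2]
opening: 1.003
grip_force: 0.3
```

Call:
carry_out(
  moves=[0.05,0,0,0,0,0,0,0.1,0,0,0,0,0,0,0.15,0,0,0,0,0,0,0.2,0,0,0,0,0,0],
)

```text
time_s: 15.8
position: [561.5, -36.8, 80.0]
eef_rot: [-0.004, 0.94, 0.008, 0.34]
contact_force: [-1.7, -0.6, 0.5]
opening: 1.0
grip_force: 1.1
```

Call:
carry_out(
  moves=[0.05,0,0,0,0,0,0,0.1,0,0,0,0,0,0,0.15,0,0,0,0,0,0],
)

```text
time_s: 16.05
position: [567.7, -36.8, 80.0]
eef_rot: [-0.004, 0.94, 0.008, 0.34]
contact_force: [-1.3, -0.0, -0.4]
opening: 0.997
grip_force: 0.8
```

Call:
carry_out(
  moves=[0.05,0,0,0,0,0,0,0.1,0,0,0,0,0,0],
)

```text
time_s: 16.22
position: [571.7, -36.8, 80.0]
eef_rot: [-0.004, 0.94, 0.008, 0.34]
contact_force: [-1.0, 0.1, -0.2]
opening: 1.002
grip_force: 0.8
```

Call:
carry_out(
  moves=[0.05,0,0,0,0,0,0,0.1,0,0,0,0,0,0],
)

```text
time_s: 16.38
position: [575.7, -36.8, 80.1]
eef_rot: [-0.004, 0.94, 0.008, 0.34]
contact_force: [-1.0, -0.6, -1.4]
opening: 1.0
grip_force: 0.7
```

Call:
carry_out(
  moves=[0.05,0,0,0,0,0,0],
)

```text
time_s: 16.47
position: [577.7, -36.8, 80.1]
eef_rot: [-0.004, 0.94, 0.008, 0.341]
contact_force: [-1.2, -0.1, -1.7]
opening: 0.997
grip_force: 0.7
```

Call:
carry_out(
  moves=[0.03,0,0,0,0,0,0],
)

```text
time_s: 16.55
position: [579.0, -36.8, 80.2]
eef_rot: [-0.004, 0.94, 0.009, 0.341]
contact_force: [-1.7, -0.6, -0.7]
opening: 1.0
grip_force: 0.7
```

Call:
carry_out(
  moves=[0.03,0,0,0,0,0,0,0.06,0,0,0,0,0,0],
)

```text
time_s: 16.72
position: [581.2, -36.8, 80.1]
eef_rot: [-0.004, 0.94, 0.008, 0.34]
contact_force: [-1.0, 0.2, -1.0]
opening: 0.997
grip_force: 0.7
```

Call:
carry_out(
  moves=[0.03,0,0,0,0,0,0,0.06,0,0,0,0,0,0],
)

```text
time_s: 16.88
position: [582.5, -36.7, 79.9]
eef_rot: [-0.004, 0.941, 0.008, 0.339]
contact_force: [-9.3, -2.9, 5.3]
opening: 1.0
grip_force: 4.5
```

Call:
carry_out(
  moves=[0.03,0,0,0,0,0,0],
)

```text
time_s: 16.97
position: [582.6, -36.7, 79.9]
eef_rot: [-0.004, 0.941, 0.008, 0.338]
contact_force: [-12.2, -4.5, 8.1]
opening: 0.999
grip_force: 6.2
```

Call:
carry_out(
  moves=[0.02,0,0,0,0,0,0,0.02,0,0,0,0,0,0,0.02,0,0,0,0,0,0,0.02,0,0,0,0,0,0,0.02,0,0,0,0,0,0,0.02,0,0,0,0,0,0,0.02,0,0,0,0,0,0,0.02,0,0,0,0,0,0],
)

```text
time_s: 17.63
position: [582.7, -36.7, 80.0]
eef_rot: [-0.004, 0.941, 0.008, 0.338]
contact_force: [-10.6, -3.1, 6.4]
opening: 0.997
grip_force: 5.5
```

```bash
python3 st.py x; python3 - <<'E'
from h import *
a,d=read_camera('side'); cv2.imwrite('pics/s3.png',cv2.resize(a[130:330,200:450,::-1],None,fx=3,fy=3,interpolation=cv2.INTER_CUBIC))
E
```

```text
[-0.343  0.854  2.042  2.616  0.467 -1.375] [582.7 -36.7  80. ] [-10.6  -3.1   6.4]
[[ 0.772  0.017  0.636]
 [ 0.012 -1.     0.013]
 [ 0.636 -0.002 -0.772]]
turn units [-0.02 -0.08  0.  ]
```

View pics/s3.png

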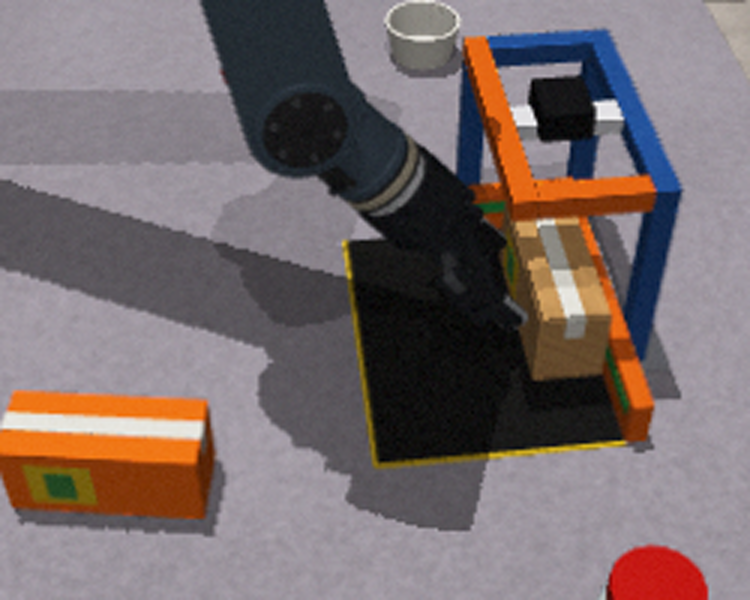

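The carton is flat on the back fence and clear of the side fence. The press held about 0.5 s at 10.6 N. Now I retract and swing round to the −y end.

Call:
carry_out(
  moves=[-0.4,0,0,0,0,0,0,-1.2,0,0,0,0,0,0,-2,-0.2,0.6,0,0,0,0,-2.2,-0.8,1.5,0,0,0,0,-2.2,-1.6,2.4,0,0,0,0,-2.2,-2.5,3.3,0,0,0,0,-2.2,-3.4,3.7,0,0,0,0,-2,-4.2,3.7,0,0,0,0,-1.6,-5,3.7,0,0,0,0,-1.6,-5,3.7,0,0,0,0],
)

```text
time_s: 18.52
position: [519.5, -229.2, 227.7]
eef_rot: [-0.005, 0.94, 0.009, 0.341]
contact_force: [0.9, 0.6, 0.1]
opening: 1.002
grip_force: 0.0
```

Call:
carry_out(
  moves=[0,0,0,0,0,1.1,0,0.1,0,0,0,0,2.2,0,0.2,0,0,0,0,3.3,0,0.3,0,0,0,0,4.4,0,0.4,0,0,0,0,5.5,0.3,0.5,0,0,0,0,6.6,0.5,0.6,0,0,0,0,7.7,1,0.7,0,0,0,0,8.8,1,0.8,0,0,0,0,9.9,1,0.9,0,0,0,0,11,1],
)

```text
time_s: 19.35
position: [555.8, -229.6, 226.8]
eef_rot: [-0.19, 0.782, 0.521, 0.283]
contact_force: [-0.7, 0.5, 0.4]
opening: 0.14
grip_force: 0.0
```

```bash
python3 st.py y
```

```text
[-0.807  0.682  1.555  0.656  1.295 -0.723] [ 555.8 -229.6  226.8] [-0.7  0.5  0.4]
[[ 0.296  0.923  0.245]
 [ 0.708 -0.385  0.592]
 [ 0.641 -0.002 -0.768]]
turn units [ 0.02 -0.02  3.94]
```

Call:
carry_out(
  moves=[0.4,0,0,0,0,1.1,1,0.9,0,0,0,0,2.2,1,1.5,0.2,0,0,0,3.3,1,2,0.35,-0.2,0,0,3.94,1,2.4,0.35,-0.8,0,0,3.94,1,2.4,0.35,-1.6,0,0,3.94,1,2.4,0.35,-2.4,0,0,3.94,1,2.4,0.35,-3,0,0,3.94,1,2.4,0.35,-3.4,0,0,3.94,1,2.4,0.35,-3.4,0,0,3.94,1],
)

```text
time_s: 20.18
position: [650.0, -214.0, 86.5]
eef_rot: [-0.246, 0.661, 0.668, 0.238]
contact_force: [-0.4, -0.5, -0.2]
opening: 0.001
grip_force: 0.0
```

```bash
python3 st.py y; python3 - <<'E'
from h import *
a,d=read_camera('side'); cv2.imwrite('pics/s4.png',cv2.resize(a[130:330,250:500,::-1],None,fx=3,fy=3,interpolation=cv2.INTER_CUBIC))
E
```

```text
[-0.651  1.007  1.223  0.534  1.418 -0.884] [ 650.  -214.    86.5] [-0.4 -0.5 -0.2]
[[-0.005  1.    -0.014]
 [ 0.765  0.013  0.643]
 [ 0.644 -0.007 -0.765]]
turn units [-0.01 -0.07  0.04]
```

View pics/s4.png

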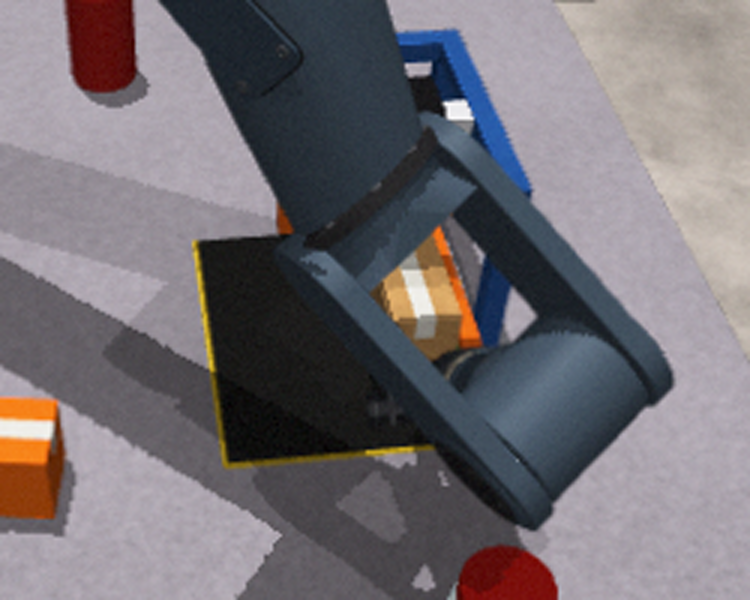

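The carton end shows at about (430,330), with the fingers short of it near (385,410). The forearm passes near the frame, so I check that clearance before pushing.

```bash
python3 - <<'E'
from h import *
for n in('top','side'):
    a,d=read_camera(n);K,k1,P,Rt=cam(n); v,u=np.mgrid[0:400,0:640]
    q=cv2.undistortPoints(np.stack([u,v],-1).reshape(-1,1,2).astype(float),K,np.array([k1,0,0,0.])).reshape(400,640,2)
    X=Rt.apply((np.dstack([q,np.ones((400,640))])*d[...,None]).reshape(-1,3))+P
    X=X-[684.3,71.1,0];c,s=np.cos(.0174),np.sin(.0174);X=np.c_[X[:,0]*c+X[:,1]*s,-X[:,0]*s+X[:,1]*c,X[:,2]]
    C=a.reshape(-1,3).astype(int);dark=(C.max(1)<110)&(C[:,2]>=C[:,0]-5)
    for xb in range(-220,80,40):
        r=[]
        for yb in range(-320,60,40):
            m=dark&(X[:,0]>=xb)&(X[:,0]<xb+40)&(X[:,1]>=yb)&(X[:,1]<yb+40)&(X[:,2]>40)
            r.append(f'{np.percentile(X[m,2],3):.0f}-{np.percentile(X[m,2],97):.0f}' if m.sum()>8 else '-')
        print(n,xb,r)
E
```

```text
top -220 ['618-637', '628-639', '617-640', '611-634', '596-623', '566-602', '-', '-', '-', '-']
top -180 ['-', '615-636', '626-641', '628-641', '613-637', '-', '-', '-', '-', '-']
top -140 ['-', '-', '617-636', '624-641', '626-638', '-', '-', '-', '-', '-']
top -100 ['-', '-', '-', '-', '-', '-', '-', '-', '48-169', '-']
top -60 ['-', '-', '-', '-', '-', '198-215', '200-215', '-', '-', '-']
top -20 ['-', '-', '-', '-', '-', '188-215', '182-215', '182-191', '46-186', '-']
top 20 ['-', '-', '-', '52-126', '175-186', '176-186', '-', '180-189', '56-182', '-']
top 60 ['-', '-', '-', '-', '-', '-', '-', '-', '-', '-']
side -220 ['562-635', '625-632', '-', '-', '-', '-', '-', '-', '-', '-']
side -180 ['496-613', '565-626', '558-620', '-', '-', '-', '-', '-', '-', '-']
side -140 ['461-490', '574-612', '564-616', '559-608', '-', '-', '-', '-', '-', '-']
side -100 ['88-121', '-', '-', '-', '-', '-', '-', '-', '-', '-']
side -60 ['164-183', '-', '-', '-', '-', '213-215', '212-215', '-', '-', '-']
side -20 ['-', '-', '-', '49-124', '-', '187-216', '186-215', '178-194', '156-196', '-']
side 20 ['-', '-', '-', '43-117', '-', '-', '-', '-', '138-165', '-']
side 60 ['-', '-', '-', '-', '-', '-', '-', '-', '-', '-']
```

The forearm is above 460 mm there, so it clears the frame. I start the push along y.

Call:
carry_out(
  moves=[0.03,0.2,-0.15,0,0,0,1,0.03,0.45,-0.15,0,0,0,1,0.03,0.65,-0.15,0,0,0,1,0.03,0.85,-0.15,0,0,0,1,0.03,1,-0.15,0,0,0,1,0.03,1.15,-0.15,0,0,0,1,0.03,1.3,-0.15,0,0,0,1,0.03,1.45,-0.15,0,0,0,1,0.03,1.55,-0.15,0,0,0,1,0.02,1.6,-0.15,0,0,0,1],
)

```text
time_s: 21.17
position: [652.8, -150.9, 84.7]
eef_rot: [-0.242, 0.661, 0.669, 0.239]
contact_force: [-0.7, -3.2, 2.8]
opening: 0.003
grip_force: 1.5
```

```bash
python3 st.py y; python3 - <<'E'
from h import *
a,d=read_camera('side'); cv2.imwrite('pics/s5.png',cv2.resize(a[130:330,250:500,::-1],None,fx=3,fy=3,interpolation=cv2.INTER_CUBIC))
E
```

```text
[-0.578  0.983  1.306  0.579  1.332 -0.87 ] [ 652.8 -150.9   84.7] [-0.7 -3.2  2.8]
[[-0.009  1.    -0.008]
 [ 0.768  0.012  0.64 ]
 [ 0.64  -0.001 -0.768]]
turn units [ 0.03 -0.    0.05]
```

View pics/s5.png

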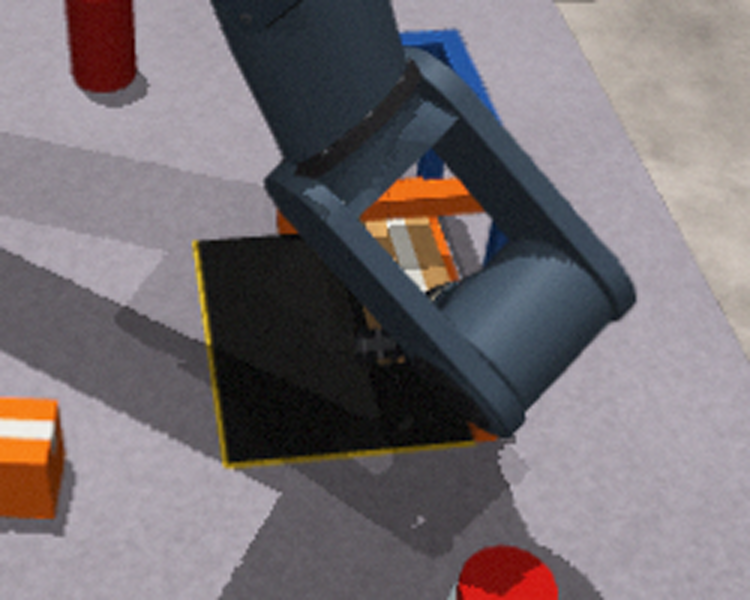

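Call:
carry_out(
  moves=[0,0.05,0,0,0,0,1,0,0.1,0,0,0,0,1,0,0.15,0,0,0,0,1,0,0.2,0,0,0,0,1],
)

```text
time_s: 21.55
position: [652.7, -143.3, 84.4]
eef_rot: [-0.242, 0.661, 0.669, 0.239]
contact_force: [0.0, -3.4, 2.8]
opening: 0.0
grip_force: 1.6
```

Call:
carry_out(
  moves=[0,0.04,0,0,0,0,1,0,0.08,0,0,0,0,1],
)

```text
time_s: 21.72
position: [652.6, -139.8, 84.4]
eef_rot: [-0.243, 0.661, 0.669, 0.239]
contact_force: [-0.0, -2.4, 2.9]
opening: 0.001
grip_force: 1.6
```

Call:
carry_out(
  moves=[0,0.04,0,0,0,0,1,0,0.08,0,0,0,0,1],
)

```text
time_s: 21.88
position: [652.6, -136.6, 84.4]
eef_rot: [-0.243, 0.661, 0.669, 0.239]
contact_force: [0.8, -3.3, 1.9]
opening: 0.0
grip_force: 1.6
```

Call:
carry_out(
  moves=[0,0.03,0,0,0,0,1,0,0.06,0,0,0,0,1],
)

```text
time_s: 22.05
position: [652.5, -134.2, 84.4]
eef_rot: [-0.243, 0.661, 0.669, 0.239]
contact_force: [-0.9, -3.2, 2.0]
opening: 0.006
grip_force: 1.6
```

Call:
carry_out(
  moves=[0,0.03,0,0,0,0,1],
)

```text
time_s: 22.13
position: [652.5, -133.1, 84.4]
eef_rot: [-0.243, 0.661, 0.669, 0.239]
contact_force: [-0.1, -3.6, 2.9]
opening: -0.001
grip_force: 1.7
```

Call:
carry_out(
  moves=[0,0.03,0,0,0,0,1],
)

```text
time_s: 22.22
position: [652.5, -132.2, 84.4]
eef_rot: [-0.242, 0.661, 0.669, 0.239]
contact_force: [-1.3, -8.1, 5.1]
opening: 0.001
grip_force: 3.9
```

Call:
carry_out(
  moves=[0,0.03,0,0,0,0,1],
)

```text
time_s: 22.3
position: [652.6, -132.1, 84.5]
eef_rot: [-0.242, 0.661, 0.669, 0.238]
contact_force: [-2.0, -10.3, 4.7]
opening: 0.002
grip_force: 5.1
```

Call:
carry_out(
  moves=[0,0.03,0,0,0,0,1,0,0.03,0,0,0,0,1,0,0.03,0,0,0,0,1,0,0.03,0,0,0,0,1,0,0.03,0,0,0,0,1,0,0.03,0,0,0,0,1,0,0.03,0,0,0,0,1,0,0.03,0,0,0,0,1],
)

```text
time_s: 22.97
position: [652.5, -132.1, 84.6]
eef_rot: [-0.241, 0.661, 0.669, 0.238]
contact_force: [-2.9, -9.4, 4.6]
opening: 0.004
grip_force: 4.8
```

Call:
carry_out(
  moves=[0,-0.2,0,0,0,0,1,0,-0.7,0,0,0,0,1,0,-1.4,0,0,0,0,1,-0.2,-1.8,0.5,0,0,0,1,-0.6,-1.9,1.3,0,0,0,1,-1.2,-1.9,2.2,0,0,0,1,-2,-1.9,3,0,0,0,1,-2.9,-1.9,3.6,0,0,0,1,-3.8,-1.9,4,0,0,0,1,-4.6,-1.9,4.2,0,0,0,1],
)

```text
time_s: 23.8
position: [467.4, -206.2, 254.2]
eef_rot: [-0.242, 0.661, 0.669, 0.239]
contact_force: [-0.7, -0.6, 0.4]
opening: -0.0
grip_force: 0.0
```

```bash
python3 st.py y; python3 - <<'E'
from h import *
a,d=read_camera('top'); A=cv2.resize(a[95:175,270:390,::-1],None,fx=5,fy=5,interpolation=cv2.INTER_CUBIC)
a,d=read_camera('side'); B=cv2.resize(a[130:310,290:450,::-1],None,fx=3.2,fy=3.2,interpolation=cv2.INTER_CUBIC)
cv2.imwrite('pics/f.png',B);cv2.imwrite('pics/ft.png',A)
E
```

```text
[-0.831  0.607  1.626  0.442  1.475 -1.016] [ 467.4 -206.2  254.2] [-0.7 -0.6  0.4]
[[-0.01   1.    -0.007]
 [ 0.769  0.012  0.639]
 [ 0.639  0.001 -0.769]]
turn units [0.04 0.01 0.05]
```

View pics/f.png

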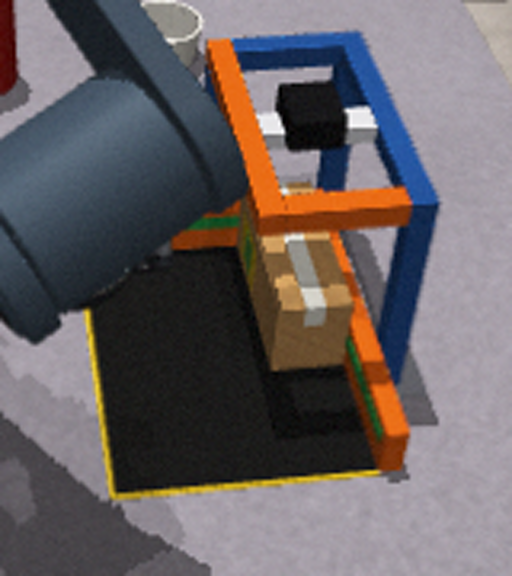

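The carton looks seated with its front end at (275–350, 290–370). I check the predicted seated corners against the picture numerically.

```bash
python3 - <<'E'
from h import *
A=R.from_euler('z',.0174)
L=np.array([(-60,-150,0),(0,-150,0),(-60,-150,70),(0,-150,70),(0,-260,0),(18,-260,45),(0,-260,45)])
p=proj('side',A.apply(L)+[684.35,71.12,0]); print(((p-[290,130]+.5)*3.2-.5).round(0).tolist())
im=cv2.imread('pics/f.png');
for q in (((p-[290,130]+.5)*3.2-.5)): cv2.circle(im,tuple(int(round(x)) for x in q),2,(255,0,255),-1)
cv2.imwrite('pics/f2.png',cv2.resize(im[180:500,200:450],None,fx=2.2,fy=1.8))
E
```

```text
[[270.0, 372.0], [342.0, 366.0], [277.0, 310.0], [353.0, 305.0], [377.0, 475.0], [410.0, 434.0], [386.0, 436.0]]
```

View pics/f2.png

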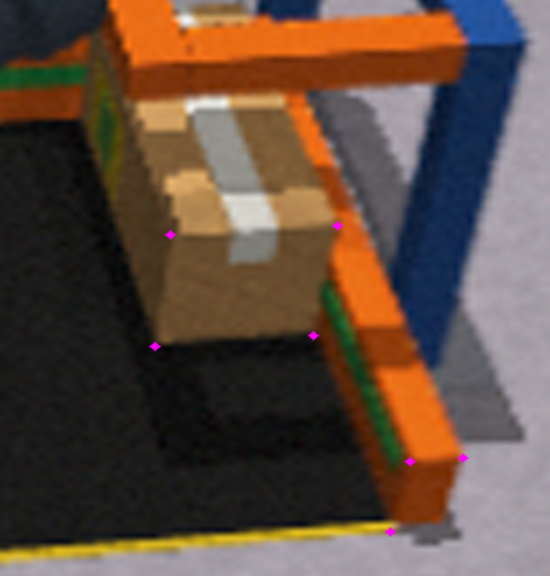

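The predicted seated corners match the picture to about 2 mm, and the carton is square along the fence. The robot is clear of everything, so I hand in.

```bash
python3 -c "
from station import *
print(sign_off())"
```

```text
the job is handed in; nothing more can be done
None
```

The carton is seated upright and released in the corner, and the job is handed in; both presses were made in order, at about 11 N on the back fence and 9 N on the side fence, each held over half a second, and I saw no contact with the frame or the bystanders.

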